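Pop the large cavity hatch of a bench microwave reactor

ROBOT

A 6-joint arm with a two-finger parallel gripper is mounted at the origin on the work surface. World frame = base frame: x ahead of the robot, y to its left, z up, the work surface at z = 0. Lengths are in m, angles in rad, forces in N, time in s.
With the tool pointing down it reaches from about 0.25 to 0.775 m from the base axis. Payload 4 kg.
Tool frame: the origin (TCP) lies midway between the tips of the shut fingers; the grasp point (between the pads) lies behind it (hold_point_z is the z of the grasp point in the tool frame, in m); z points along the fingers, y is the line along which they close (so a half turn about z gives the same grasp; the last joint's range is limited). The gripper opens to 85 mm and grips with 20 to 120 N. Pads are 22 mm wide; open, the fingers measure 114 mm over their backs; the gripper's body (76 mm by 85 mm) begins 54 mm behind the grasp point. The pads swing forward as they close: fully open they stand 13 mm farther back than shut.
Start: joints at [1.215, 0.087, 1.371, -0, 1.684, -0.103], TCP at [0.138, 0.533, 0.231] pointing down, gripper open.
Joint ranges: [-3.1, 3.1], [-0.76, 2.03], [0.27, 2.55], [-1.08, 4.22], [0.17, 2.65], [-2.57, 2.57]. Speed limits (rad/s): [2.79, 2.79, 3.14, 3.14, 3.14, 3.14].

INTERFACE

Orientations are given as [roll, pitch, yaw] about the fixed x, y, z axes, in that order (R = Rz(yaw) Ry(pitch) Rx(roll)).
In Python, from plant import * gives the robot as it stands.
- The arm moves only by the shell command python3 -m inch 'ROWS' [FORCE]. ROWS is a JSON object of lists of equal length, an entry for each row: "travel": the shift along the world's x, y, z as a fraction of full scale, a list of three; "delta_rot": the turn, a rotation vector about the world's x, y, z as a fraction of full scale, a list of three; "claw": the opening, from -1 (shut) to 1 (fully open). In form: {"travel": [[tx, ty, tz], ...], "delta_rot": [[wx, wy, wz], ...], "claw": [claw, ...]}. A call has 1 to 8 rows; each row is the pose to reach, as a shift and turn from the pose commanded when the call began, turning the shorter way round; what a row does not reach only later rows make up. Full scale, the value 1, is 500 mm for a shift and 180 degrees for a turn. A row lasts 1/8 s, in which the tool goes at most 62.5 mm and 10.7 degrees, less where a joint would pass 70% of its speed; a pose out of reach is approached as far as the arm can. A call with a number of a shift or a turn outside -1 to 1 is refused whole. A call with a gripper value outside its range is refused whole. The fingers move at their own pace and stop on an object; FORCE is the grip in N (left out, the last holds). Time passes only in rows, so rows that repeat a pose let the fingers close. It gives the time, the measured TCP pose, the force, the opening and the grip force at its end, in the units of the state.
- read_state(): the state, without advancing time (a new reading comes with each control period).
- snapshot(name): name is "scene" or "top" or "wrist"; returns a dict with "pixels" (480x640x3 uint8, red, green, blue), "intrinsics" (3x3 intrinsics, pixels), "position" and "attitude" of the camera in the world. Camera axes: x right, y down, z forward; pixel columns grow to the right and rows downward; lengths in m; the calibration is good to about 2 mm. A picture is of the moment at which its call begins. There is no depth.
- finish_job(): hands the job in; it is judged then, once.
Trained networks look in a picture, given as the dict that the camera call returned (one of the last four; its "shot" number tells which), for a name from the list of things; names that differ only in an ending like _2 or _b are one class to them, and where a whole thing is asked for, a point or a joint stands for the part that bears it (a point fixed in the world has none). Each returns a list of dicts, best first, with "conf" (0 to 1); they miss things now and then, are a little off and sometimes report something else, mostly with a low value. They report only what shows in the picture. A call takes as long as a camera call.
- find_in(query, picture): "xy" ([column, row] in pixels, amid what is visible of it).
- silhouettes(query, picture): "region" (480x640 bool, what is visible of it) and "xy" ([column, row] in pixels, amid what is visible of it).
- pinpoint(query, picture): "xy" ([column, row] in pixels: a listed point, or the origin of a listed thing).
The state is a dict: "clock": time; "joint_pos": joint angles; "joint_vel": joint speeds; "tau": joint torques, N m; "tcp_pos": TCP position; "tcp_rot": TCP orientation; "ft_force": force on the tool from outside, world axes, zero at the start; "moment": the same for the moment, N m; "width": finger opening in m; "grip_force": force on a finger pad.
Only numpy, scipy, OpenCV 4.12 (cv2) and the standard library are available. Lean on these libraries where they do the work, as an engineer would, in place of code of your own. Each camera call takes 0.05 s, during which the arm holds its last target. There are 200 camera calls.

TASK

The next vial is to go into the large cavity of the bench microwave reactor: with the fingertips, press the ribbed front edge of the larger of its two top hatches gently down once, until its push-push latch lets go, then take the hand away so that the hatch swings up by itself, and wait until you have seen it stay fully open, untouched, for a good two seconds. Do not push it back down once it has popped, leave the smaller hatch shut, and leave the vials, the glassware and everything else standing where they are; nothing is to be gripped or lifted.

Things in the scene. Friction and masses are not known exactly. Their poses are not given: they have to be found in the camera images.
- reactor: Light grey bench microwave reactor, fixed, 400 mm deep (x), 360 mm wide (y); its flat deck lies 200 mm above the bench. Origin under its centre on the bench; its x axis points from its sloped dark console (in front, towards the robot) to its back. The two hatch collars stand side by side on the deck, either may be on the left.
- large_port: White collar of the large hatch, fixed on the deck: 150 mm (x) by 136 mm (y) by 40 mm high. Origin under its centre, on the deck; axes parallel to the reactor's: x points from the latch edge to the hinge, z up. The collars' centres are 164 mm apart.
- small_port: White collar of the small hatch, same outside size and axes as the large one's.
- large_hinge (a joint): Angle of the large hatch, rad: 0 shut and latched, negative pressed in, 1.25 fully open (72 degrees). Pressed to -0.05 (4.7 mm at the press point, 3 to 4 N) the latch lets go; rigid stop at -0.077 (7.3 mm). Let off, a spring swings it up, damped, fully open in about 2 s, and holds it there. Too shallow a press leaves it latched; pushed right down again it latches shut.
- large_hatch: Large hatch: grey plastic flap 110 mm long (x), 86 mm wide (y), 10 mm thick. Origin on its hinge axis (far side from the robot), at mid-thickness; the flap reaches from 3 to 113 mm along its own -x. Shut, it lies level, its top 249 mm above the bench, 9 mm above its collar, nothing in front of or above it. Its front edge swings up and back on a 113 mm arc.
- large_press (a point): Where to press the large hatch: on its top face, in the middle of the width, 16 mm in from the front (latch) edge, beside three low ribs. Axes as the hatch's: z out of the top face.
- small_hinge (a joint): Angle of the small hatch, rad, same kind of latch: 0 shut, negative pressed in, lets go at about -0.075. It must stay shut.
- small_hatch: Small hatch: grey plastic flap 76 mm long by 52 mm wide by 10 mm thick, at the same height as the large one; origin on its hinge axis.
- small_press (a point): The same place on the small hatch, 16 mm in from its front edge; not to be pressed.
- vial: Loose crimp-capped glass vial, 21 mm across, 77 mm tall, standing on the deck in the gap between the two collars. Origin under its centre, as for all things below.
- tin: Loose round metal tin, 74 mm across, 32 mm high, on the rear of the deck.
- rack: Loose white vial rack 60 by 120 mm, 73 mm high with its capped vials, on the rear of the deck.
- beaker: Glass beaker, 68 mm across, 90 mm tall, on the bench to the left of the reactor.
- reagent: Amber reagent bottle with a black cap, 64 mm across, 140 mm tall, on the bench to the left.
- flask: Conical flask, 80 mm across, 108 mm tall, on the bench to the right of the reactor.
- spatula: Steel spatula, 180 mm long, lying on the bench to the right.

How it is judged:
By the outcome, as a careful person would: the job done as asked, in the order asked, and still so for the second after the job is handed in, with the robot touching nothing.
It also fails if it takes over 32 s, if anything falls off the work surface, if the arm or the gripper's body presses on something with over 40 N, if the wrist force passes 120 N, or if a joint passes its speed limit or range.

## Working session

There is one attempt and no reset: what is moved stays moved. The work goes in short steps, Python scripts to look and compute and a shell command to move; the robot and the scene stay as the last step left them, time stands still between calls to the robot, and variables do not carry over. Pictures are saved under pics/ and viewed, at most 10 in all, crops included, and the job is handed in when it is done.

```bash
mkdir -p pics; cat > h.py <<'E'
from plant import *
import numpy as np, cv2
def save(p,n): cv2.imwrite(f'pics/{n}.png',p['pixels'][:,:,::-1])
def ray(p,xy):
    K=np.array(p['intrinsics']);a=np.array(p['attitude'])
    if a.shape!=(3,3):
        from scipy.spatial.transform import Rotation as R
        a=R.from_euler('xyz',a).as_matrix() if a.size==3 else R.from_quat(a).as_matrix()
    d=a@np.linalg.inv(K)@np.array([xy[0],xy[1],1.]);return np.array(p['position']),d/np.linalg.norm(d)
def atz(p,xy,z):
    o,d=ray(p,xy);return o+d*(z-o[2])/d[2]
def tri(rs):
    A=sum(np.eye(3)-np.outer(d,d) for o,d in rs);b=sum((np.eye(3)-np.outer(d,d))@o for o,d in rs)
    return np.linalg.solve(A,b)
E
python3 - <<'E'
from h import *
s=read_state();print(s['clock'],s['tcp_pos'],s['tcp_rot'],s['width'],s['ft_force'])
P={}
for c in('scene','top'):
    p=P[c]=snapshot(c);save(p,c+'0');print(c,p['position'],np.array(p['attitude']).tolist())
for n in('large_press','small_press','large_hatch','small_hatch','large_port','small_port','vial','reactor'):
    r={c:pinpoint(n,P[c])[:2] for c in P}
    print(n,{c:[(np.round(k['xy']).tolist(),round(k['conf'],2)) for k in r[c]] for c in r})
    if all(r.values()): print('  tri',tri([ray(P[c],r[c][0]['xy']) for c in r]).round(4),[atz(P[c],r[c][0]['xy'],.249).round(4).tolist() for c in r])
E
```

```text
0.0 [0.13737967 0.5320559  0.23012822] [-3.13939415e+00 -2.33159816e-04  2.88882474e+00] 0.08559364677609063 [ 0.00656439  0.04910103 -0.3220336 ]
scene [ 1.31092894 -0.56130783  0.81754728] [-2.159125632495865, -0.016914853985910305, 0.9754911283430618]
top [ 0.41520656 -0.02690451  1.81448558] [-3.0708675422592364, -0.0019494231447660937, -1.556769075199276]
large_press {'scene': [([314.0, 231.0], 0.7), ([155.0, 301.0], 0.58)], 'top': [([326.0, 226.0], 0.84)]}
  tri [ 0.5686 -0.0474  0.2417] [[0.5776, -0.0549, 0.249], [0.5685, -0.0465, 0.249]]
small_press {'scene': [([252.0, 240.0], 0.95), ([421.0, 240.0], 0.38)], 'top': [([381.0, 245.0], 0.77)]}
  tri [ 0.5212 -0.1958  0.2429] [[0.5317, -0.1965, 0.249], [0.519, -0.1986, 0.249]]
large_hatch {'scene': [([327.0, 252.0], 0.95), ([257.0, 309.0], 0.36)], 'top': [([338.0, 197.0], 0.69), ([466.0, 272.0], 0.62)]}
  tri [ 0.6526 -0.0754  0.2392] [[0.6653, -0.0811, 0.249], [0.6493, -0.0776, 0.249]]
small_hatch {'scene': [([252.0, 258.0], 0.65)], 'top': [([173.0, 294.0], 0.26), ([350.0, 175.0], 0.21)]}
  tri [0.3064 0.1757 0.0281] [[0.595, -0.2274, 0.249], [0.3747, 0.373, 0.249]]
large_port {'scene': [([321.0, 255.0], 0.68), ([249.0, 239.0], 0.55)], 'top': [([330.0, 216.0], 0.58), ([173.0, 257.0], 0.38)]}
  tri [ 0.6046 -0.0568  0.1953] [[0.6666, -0.0985, 0.249], [0.597, -0.0577, 0.249]]
small_port {'scene': [([249.0, 262.0], 0.8), ([132.0, 350.0], 0.27)], 'top': [([384.0, 237.0], 0.97)]}
  tri [ 0.5446 -0.2129  0.2   ] [[0.6055, -0.2402, 0.249], [0.5405, -0.2076, 0.249]]
vial {'scene': [([287.0, 269.0], 0.69), ([314.0, 232.0], 0.65)], 'top': [([362.0, 214.0], 0.46)]}
  tri [ 0.6083 -0.1487  0.1951] [[0.6687, -0.1854, 0.249], [0.6025, -0.1437, 0.249]]
reactor {'scene': [([315.0, 232.0], 0.62)], 'top': [([432.0, 314.0], 0.59), ([392.0, 222.0], 0.56)]}
  tri [ 0.4564 -0.1896  0.2775] [[0.5848, -0.0572, 0.249], [0.3314, -0.339, 0.249]]
```

View pics/scene0.png

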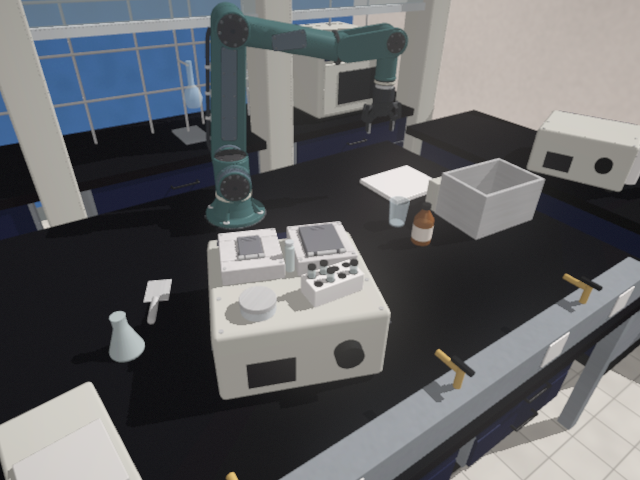

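View pics/top0.png

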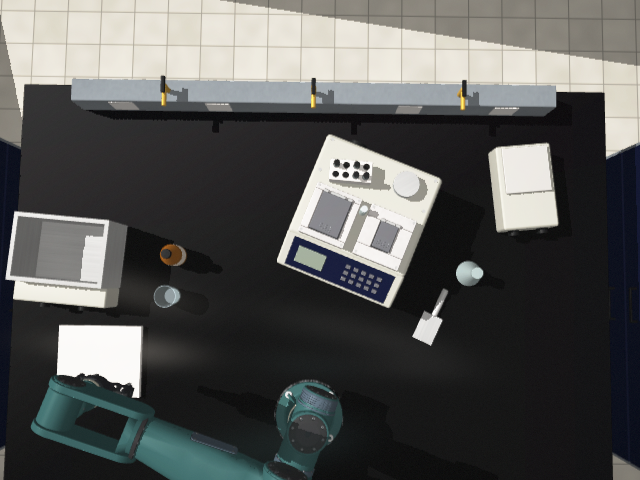

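The large hatch is the left one (top ≈ (330,213), scene ≈ (322,238)). The small hatch is on the right (top ≈ (385,237)), with the vial between them at (364,210). The reactor is turned about -20°. I'll refine this with the outlines.

```bash
python3 - <<'E'
from h import *
p=snapshot('top');q=snapshot('scene')
for n in('large_hatch','small_hatch'):
    C=[]
    for c in(p,q):
        r=silhouettes(n,c)
        for k in r[:2]:
            m=k['region'];ct=max(cv2.findContours(m.astype('uint8'),0,1)[0],key=cv2.contourArea)
            w=np.array([atz(c,x[0].astype(float),.249)[:2] for x in ct],'float32')
            print(n,round(k['conf'],2),np.round(k['xy']),m.sum(),cv2.minAreaRect(w*1000))
        if r:C.append(ray(c,r[0]['xy']))
    if len(C)==2: print(tri(C))
E
python3 -m inch '{"travel":[[0,0,0.125],[0.05,-0.07,0.24],[0.13,-0.17,0.24],[0.21,-0.28,0.24],[0.29,-0.39,0.24],[0.37,-0.5,0.24],[0.45,-0.61,0.24],[0.53,-0.72,0.24]],"delta_rot":[[0,0,0],[0,0,-0.036],[0,0,-0.036],[0,0,-0.036],[0,0,-0.036],[0,0,-0.036],[0,0,-0.036],[0,0,-0.036]],"claw":[-1,-1,-1,-1,-1,-1,-1,-1]}'
```

```text
large_hatch 0.83 [329. 214.] 1176 ((602.9991455078125, -57.559165954589844), (86.47314453125, 113.072021484375), 67.76697540283203)
large_hatch 0.64 [321. 238.] 1159 ((610.1405029296875, -60.76581573486328), (91.03855895996094, 132.01388549804688), 67.18407440185547)
[ 0.60346036 -0.05370196  0.24125479]
small_hatch 0.71 [387. 237.] 549 ((544.1017456054688, -209.16165161132812), (53.0357780456543, 84.56258392333984), 69.83181762695312)
small_hatch 0.16 [333. 215.] 1293 ((604.4939575195312, -58.13526916503906), (88.18353271484375, 119.51825714111328), 69.5117416381836)
small_hatch 0.88 [248. 244.] 512 ((553.7254638671875, -212.46487426757812), (53.835060119628906, 92.36682891845703), 69.41292572021484)
small_hatch 0.28 [328. 280.] 2146 ((741.3165893554688, -121.60211944580078), (153.2685546875, 123.27633666992188), 85.32412719726562)
[ 0.54247508 -0.21380786  0.25082321]
clock: 2.2
tcp_pos: [0.3828, 0.1991, 0.3516]
tcp_rot: [3.141, 0.001, 2.776]
ft_force: [1.0, 0.4, -0.0]
width: -0.0
grip_force: 0.0
```

```bash
python3 -m inch '{"travel":[[0.08,-0.1,0],[0.16,-0.2,0],[0.24,-0.32,0],[0.32,-0.42,-0.01],[0.367,-0.486,-0.02],[0.367,-0.486,-0.02],[0.367,-0.486,-0.02],[0.367,-0.486,-0.02]],"delta_rot":[[0,0,0],[0,0,0],[0,0,0],[0,0,0],[0,0,0],[0,0,0],[0,0,0],[0,0,0]],"claw":[-1,-1,-1,-1,-1,-1,-1,-1]}'
python3 - <<'E'
from h import *
p=snapshot('wrist');save(p,'w1');print(read_state()['tcp_pos'],p['position'])
for n in('large_press','large_hatch'):
    for k in pinpoint(n,p)[:2]: print(n,k['conf'],np.round(k['xy']),atz(p,k['xy'],.249 if 'press' in n else .244))
for k in silhouettes('large_hatch',p)[:1]:
    ct=max(cv2.findContours(k['region'].astype('uint8'),0,1)[0],key=cv2.contourArea)
    w=np.array([atz(p,x[0].astype(float),.249)[:2] for x in ct],'float32');print(k['conf'],cv2.minAreaRect(w*1000))
E
```

```text
clock: 3.2
tcp_pos: [0.565, -0.041, 0.3425]
tcp_rot: [3.141, 0.002, 2.777]
ft_force: [0.1, 0.4, 0.1]
width: 0.0003
grip_force: 0.0
[ 0.56504038 -0.04090179  0.34251936] [ 0.488544   -0.01016453  0.48499787]
large_press 0.75 [322. 245.] [ 0.56904527 -0.03994581  0.249     ]
0.56 ((601.9149780273438, -51.24681091308594), (86.08177947998047, 111.72512817382812), 68.51204681396484)
```

View pics/w1.png

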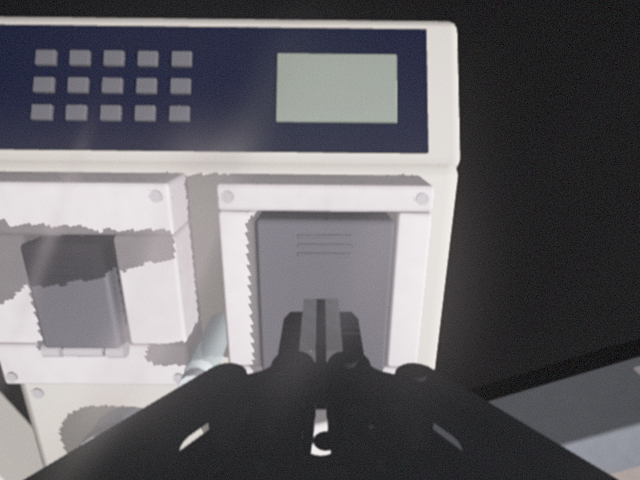

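The wrist view shows the large hatch under the shut fingers, with its ribs at (324,243), in line with the fingers at column 322. The measured press point is about (0.567,-0.041), which matches the TCP. I'll go down to just above it.

```bash
python3 -m inch '{"travel":[[0.002,0,-0.06],[0.003,0,-0.12],[0.003,0,-0.16],[0.003,0,-0.174],[0.003,0,-0.174]],"delta_rot":[[0,0,0],[0,0,0],[0,0,0],[0,0,0],[0,0,0]],"claw":[-1,-1,-1,-1,-1]}'; python3 -c "
from h import *
p=snapshot('scene');c=p['pixels'][200:300,200:370];cv2.imwrite('pics/s2.png',cv2.resize(c,None,fx=4,fy=4)[:,:,::-1]);print(read_state()['ft_force'])"
```

```text
clock: 4.03
tcp_pos: [0.5669, -0.0419, 0.2546]
tcp_rot: [3.142, 0.0, 2.776]
ft_force: [0.3, 0.6, 0.8]
width: 0.0001
grip_force: 0.0
[-0.23037792  0.22140333  0.55534637]
```

View pics/s2.png

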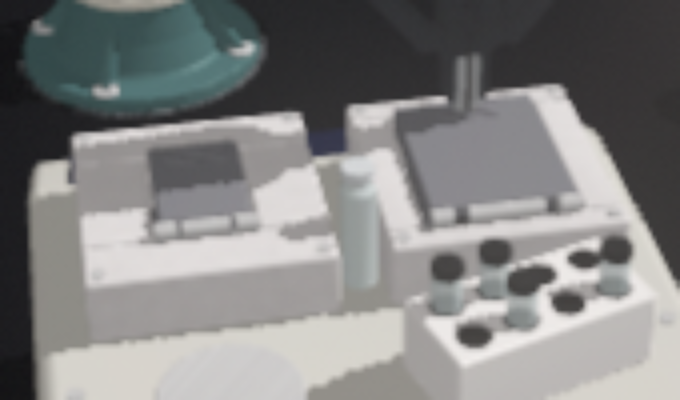

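The fingertips are just above the middle of the large hatch's front edge, at crop (465,110). I'll step down and watch the force.

```bash
python3 -m inch '{"travel":[[0,0,-0.004],[0,0,-0.008],[0,0,-0.012],[0,0,-0.012]],"delta_rot":[[0,0,0],[0,0,0],[0,0,0],[0,0,0]],"claw":[-1,-1,-1,-1]}'
```

```text
clock: 4.58
tcp_pos: [0.5671, -0.0422, 0.2488]
tcp_rot: [3.141, 0.001, 2.776]
ft_force: [0.4, 0.2, 1.8]
width: 0.0
grip_force: 0.8
```

```bash
python3 -m inch '{"travel":[[0,0,-0.004],[0,0,-0.007],[0,0,-0.009],[0,0,-0.009]],"delta_rot":[[0,0,0],[0,0,0],[0,0,0],[0,0,0]],"claw":[-1,-1,-1,-1]}'
```

```text
clock: 5.08
tcp_pos: [0.567, -0.0422, 0.2439]
tcp_rot: [3.141, 0.0, 2.776]
ft_force: [-0.7, 1.0, 4.1]
width: -0.0003
grip_force: 1.8
```

```bash
python3 -m inch '{"travel":[[0,0,-0.0012],[0,0,-0.0024],[0,0,-0.0024]],"delta_rot":[[0,0,0],[0,0,0],[0,0,0]],"claw":[-1,-1,-1]}'
```

```text
clock: 5.45
tcp_pos: [0.567, -0.0422, 0.2426]
tcp_rot: [3.142, 0.0, 2.776]
ft_force: [0.1, 0.1, 2.7]
width: -0.0002
grip_force: 1.8
```

The force fell while the press went deeper, so the latch has let go. I'll take the hand up and forward.

```bash
python3 -m inch '{"travel":[[-0.03,0.01,0.1],[-0.12,0.05,0.2],[-0.22,0.09,0.28],[-0.32,0.13,0.32],[-0.4,0.16,0.32],[-0.4,0.16,0.32],[-0.4,0.16,0.32],[-0.4,0.16,0.32]],"delta_rot":[[0,0,0],[0,0,0],[0,0,0],[0,0,0],[0,0,0],[0,0,0],[0,0,0],[0,0,0]],"claw":[-1,-1,-1,-1,-1,-1,-1,-1]}'
python3 -m inch '{"travel":[[0,0,0],[0,0,0],[0,0,0],[0,0,0],[0,0,0],[0,0,0],[0,0,0],[0,0,0]],"delta_rot":[[0,0,0],[0,0,0],[0,0,0],[0,0,0],[0,0,0],[0,0,0],[0,0,0],[0,0,0]],"claw":[-1,-1,-1,-1,-1,-1,-1,-1]}'
python3 -m inch '{"travel":[[0,0,0],[0,0,0],[0,0,0],[0,0,0],[0,0,0],[0,0,0],[0,0,0],[0,0,0]],"delta_rot":[[0,0,0],[0,0,0],[0,0,0],[0,0,0],[0,0,0],[0,0,0],[0,0,0],[0,0,0]],"claw":[-1,-1,-1,-1,-1,-1,-1,-1]}' >/dev/null
python3 -c "
from h import *
p=snapshot('scene');c=p['pixels'][160:310,180:380];cv2.imwrite('pics/s3.png',cv2.resize(c,None,fx=4,fy=4)[:,:,::-1]);print(read_state()['clock'])"
```

```text
clock: 6.45
tcp_pos: [0.3678, 0.0375, 0.4012]
tcp_rot: [-3.141, -0.003, 2.775]
ft_force: [-0.5, 0.3, -0.4]
width: 0.0002
grip_force: 0.0
clock: 7.45
tcp_pos: [0.367, 0.0379, 0.4027]
tcp_rot: [3.141, 0.0, 2.776]
ft_force: [-0.6, 0.0, -0.6]
width: -0.0001
grip_force: 0.0
8.5
```

View pics/s3.png

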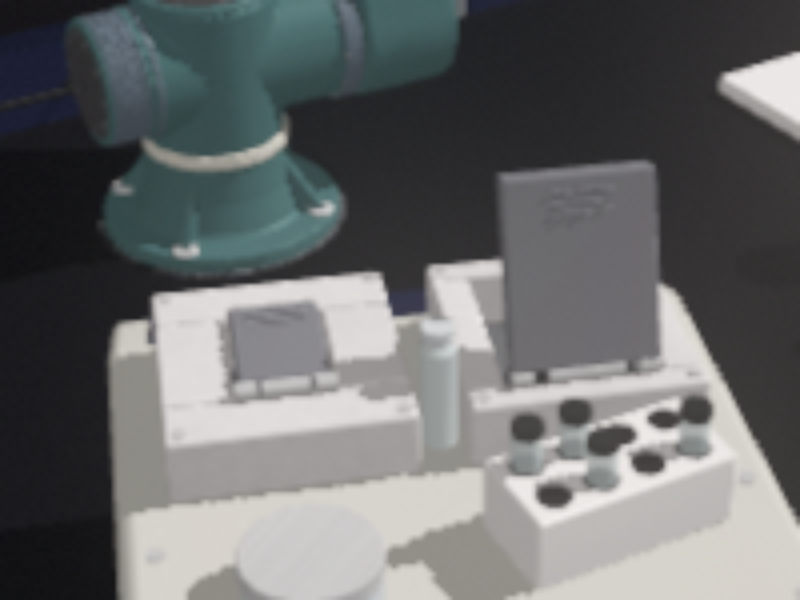

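The large hatch stands open (crop (580,270)), the small one is shut (280,345), and the vial is standing (438,380). Next I'll wait and watch that it stays open.

```bash

python3 -c "
from h import *
p=snapshot('scene');np.save('a.npy',p['pixels'])"
for i in 1; do :; done
python3 -m inch '{"travel":[[0,0,0],[0,0,0],[0,0,0],[0,0,0],[0,0,0],[0,0,0],[0,0,0],[0,0,0]],"delta_rot":[[0,0,0],[0,0,0],[0,0,0],[0,0,0],[0,0,0],[0,0,0],[0,0,0],[0,0,0]],"claw":[-1,-1,-1,-1,-1,-1,-1,-1]}' >/dev/null
python3 -c "
from h import *
p=snapshot('scene');np.save('b.npy',p['pixels'])"
python3 -m inch '{"travel":[[0,0,0],[0,0,0],[0,0,0],[0,0,0],[0,0,0],[0,0,0],[0,0,0],[0,0,0]],"delta_rot":[[0,0,0],[0,0,0],[0,0,0],[0,0,0],[0,0,0],[0,0,0],[0,0,0],[0,0,0]],"claw":[-1,-1,-1,-1,-1,-1,-1,-1]}' >/dev/null
python3 -m inch '{"travel":[[0,0,0],[0,0,0],[0,0,0],[0,0,0],[0,0,0],[0,0,0],[0,0,0],[0,0,0]],"delta_rot":[[0,0,0],[0,0,0],[0,0,0],[0,0,0],[0,0,0],[0,0,0],[0,0,0],[0,0,0]],"claw":[-1,-1,-1,-1,-1,-1,-1,-1]}' >/dev/null
python3 -c "
from h import *
p=snapshot('scene');save(p,'s4');c=p['pixels'].astype(int)
for f in 'ab':
    d=abs(np.load(f+'.npy').astype(int)-c).max(2)[190:310,200:380];print(f,(d>25).sum())
print(read_state()['clock'])"
```

```text
a 0
b 0
11.65
```

View pics/s4.png

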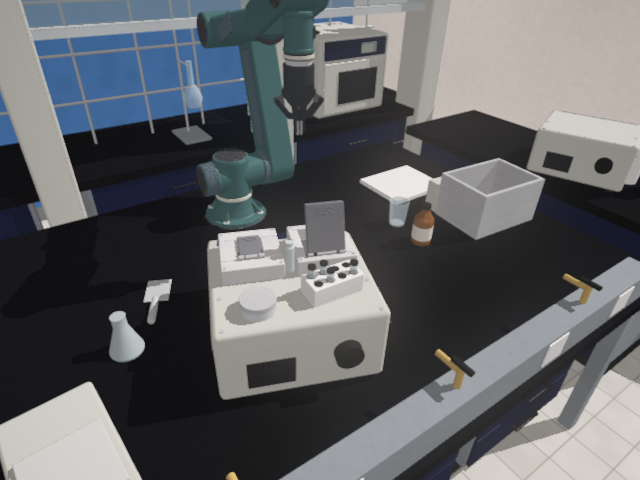

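The hatch at (325,228) has stayed open and unchanged for over 3 s. Everything else is in its place and the hand is clear.

```bash
python3 -c "
from plant import *
print(finish_job())"
```

```text
the job is handed in; nothing more can be done
None
```

The large hatch was pressed once (about 4 N), popped, and stayed fully open and untouched for over 3 s; the small hatch is still shut, nothing else looks moved, and the job was handed in at about 11.7 s.

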